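# Set the folding marking board and lay the plate on it

### The arm

A 6-joint arm with a two-finger parallel gripper is mounted at the origin on the work surface. World frame = base frame: x ahead of the robot, y to its left, z up, the work surface at z = 0. Lengths are in mm, angles in degrees, forces in N, time in s.
With the tool pointing down it reaches from about 300 to 850 mm from the base axis. Payload 4.2 kg.
Tool frame: the origin (TCP) lies between the finger pads; the fingertips stand 22 mm ahead of it and the grasp point (between the pads) lies 3 mm ahead of it; z points along the fingers, y is the direction in which the jaws open and shut (so a half turn about z gives the same grasp; the last joint's range is limited). The gripper opens to 91 mm and grips with 3 to 60 N. Pads are 32 mm wide; open, the fingers measure 118 mm over their backs; the gripper's body (76 mm by 178 mm) begins 60 mm behind the grasp point.
Start: joints at [74.542, 18.312, 89.639, -0, 72.044, -1.146], TCP at [142.147, 557.167, 235.976] pointing down, gripper open.
Joint ranges: [-177.97, 177.97], [-48.28, 115.42], [12.27, 149.76], [-77.06, 257.06], [2.81, 150.46], [-146.56, 146.56]. Speed limits (degrees/s): [147.25, 147.25, 180, 180, 180, 180].

### API

Orientations are given as [roll, pitch, yaw] about the fixed x, y, z axes, in that order (R = Rz(yaw) Ry(pitch) Rx(roll)).
In Python, from workcell import * gives the robot as it stands.
- The arm moves only by the shell command python3 -m jog 'ROWS' [OPENING] [FORCE]. ROWS is text: rows parted by semicolons, each of 6 numbers parted by spaces: the shift along the tool's x, y, z in units of 0.5 m (1.0 is 0.5 m), then the turn, a rotation vector about the tool's x, y, z in units of pi/2 rad (1.0 is pi/2 rad). A call has 1 to 20 rows; each row is the pose to reach, as a shift and turn from the pose measured when the call began, along the tool's axes at that moment; what a row does not reach only later rows make up. A row lasts 1/12 s, in which the tool goes at most 41.7 mm and 7.16 degrees, less where a joint would pass 70% of its speed; a pose out of reach is approached as far as the arm can. A call with a number of a shift or a turn outside -1 to 1 is refused whole. A call with a gripper value outside its range is refused whole. OPENING is the opening, from -1 (shut) to 1 (fully open), set as the call begins (- or left out, the last holds). The fingers move at their own pace and stop on an object; FORCE is the grip in N (left out, the last holds). Time passes only in rows, so rows that repeat a pose let the fingers close. It gives the time, the measured TCP pose, the force and the opening at its end, in the units of the state.
- state(): the state, without advancing time (a new reading comes with each control period).
- grab_frame(name): name is "scene" or "top" or "wrist"; returns the picture (400x640x3 uint8, red, green, blue); there is no depth.
- calibration(name): a dict with "mtx" (3x3 intrinsics, pixels), "rvec" (rotation vector, rad) and "tvec" (3), from world to camera coordinates, as OpenCV has them. Camera axes: x right, y down, z forward; pixel columns grow to the right and rows downward; lengths in mm; the calibration is good to about 2 mm. A picture is of the moment at which its call begins: read the wrist's pose just before it. calibration takes no time and is no camera call; for the wrist camera it gives the pose at the moment of the call.
- job_done(): hands the job in, once; it reports no verdict.
Trained networks look in the newest picture that a camera, given by its name, has taken for a name from the list of things; names that differ only in an ending like _2 or _b are one class to them, and where a whole thing is asked for, a point or a joint stands for the part that bears it (a point fixed in the world has none). Each returns a list of dicts, best first, with "confidence" (0 to 1); they miss things now and then, are a little off and sometimes report something else, mostly with a low value. They report only what shows in the picture. A call takes as long as a camera call. They do not tell look-alikes from the thing itself.
- spot_in(query, camera): "rect" ([left, top, right, bottom] in pixels, round what is visible of it).
- tip_of(query, camera): "location" ([column, row] in pixels: a listed point, or the origin of a listed thing).
The state is a dict: "time_s": time; "qpos": joint angles; "qvel": joint speeds; "effort": joint torques, N m; "ee_pos": TCP position; "ee_rot": TCP orientation; "force": force on the tool from outside, world axes, zero at the start; "torque": the same for the moment, N m; "gripper_width": finger opening in mm.
Only numpy, scipy, OpenCV 4.12 (cv2) and the standard library are available. Lean on these libraries where they do the work, as an engineer would, in place of code of your own. Each camera call takes 0.05 s, during which the arm holds its last target. There are 200 camera calls.

### The job

Fold the hinged board of the marking stand up until it stands at the same slope as the steel setting arm beside it, and let go of it. Then lay the large aluminium plate flat on the sloping board, midway across and squarely, with a short edge pushed down snug against the ledge, without dropping it and without letting the board's slope change. Leave the setting arm and all other tools where they are.

Things in the scene. Friction and masses are not known exactly. Their poses are not given: they have to be found in the camera images.
- stand: Wooden marking stand, screwed to the bench: base 200 (x) x 210 (y) x 18 mm; origin at the centre of its underside, z up. The hinge line of board and setting arm runs along its y axis at x = -85 mm, z = 30 mm; it stands roughly sideways, so the hinge is at the robot's right and the board's free edge at its left. The setting arm is on the -y side (away from the robot)
- board (a joint): Angle of the hinged plywood board in rad: 0 = lying flat on the base, grows as its free edge (+x of the stand) rises; stops at 1.2. The hinge is stiff: about 0.9 N m of friction, it stays where it is left. The board reaches from 4 to 170 mm from the hinge line, is 160 mm wide and 12 mm thick (the hinge line in mid-thickness)
- ledge_mid (a point): Point on the board's upper face at the middle of the ledge's upper edge, 14 mm from the hinge line and 6 mm above it, across the board's middle; turns with the board: x up the board away from the hinge, y along the hinge, z out of the face. The ledge is a steel strip 140 mm wide, standing 8 mm above the face, on the hinge side of this point
- pull (a point): Point inside the board's pull, 22 mm above the board's face and 148 mm from the hinge line; turns with the board. The pull is a dark wooden block standing on the face near the free edge, 30 mm (x) x 14 mm (y), 34 mm high
- setarm (a joint): Angle of the steel setting arm in rad, measured like the board's: the slope wanted. It must not be touched. A flat bar 165 mm long, 12 x 5 mm, turning on the same hinge line, 122 mm to -y of the board's middle
- setarm_tip (a point): Free end of the setting arm; x points along the arm away from the hinge
- plate: The large aluminium plate, 90 (x) x 60 (y) x 8 mm, 0.1 kg, lying on the bench; origin at the centre of its underside
- offcut: Small aluminium offcut, 42 x 36 x 8 mm, near the plate: not the plate, leave it. Origin under its centre
- bench_block: Square steel bench block, 50 x 50 x 20 mm, near the plate. Origin under its centre
- marker: Marker pen, white with black cap, 127 mm along x, 12 mm thick, lying beside the stand. Origin under its middle
- toothbrush: White toothbrush, 160 mm along x, lying between robot and work. Origin on its underside near the middle
- rule: Steel rule, 160 mm along y, 30 mm wide, 3 mm thick, lying between robot and work. Origin under its centre
- file: Flat file with wooden handle, 300 mm along y, 18 mm high, lying beyond the work. Origin on its underside
- saw_frame: Piercing-saw frame lying flat beyond the work, about 75 x 300 mm (long along y), 22 mm high. Origin on its underside, on the blade line
Mind the look-alikes: they are no part of the job. Leave any black or turquoise look-alike of the plate alone.

How it is judged:
By the outcome, as a careful person would: the job done as asked, in the order asked, and still so for the second after the job is handed in, with the robot touching nothing.
It also fails if it takes over 58 s, if anything falls off the work surface, if the arm or the gripper's body presses on something with over 40 N, if the wrist force passes 120 N, or if a joint passes its speed limit or range.

## Working session

There is one attempt and no reset: what is moved stays moved. The work goes in short steps, Python scripts to look and compute and a shell command to move; the robot and the scene stay as the last step left them, time stands still between calls to the robot, and variables do not carry over. Pictures are saved under pics/ and viewed, about 8 in all and at most 12, crops included, and the job is handed in when it is done.

```bash
mkdir -p pics; ls; python3 - <<'E'
from workcell import *
import cv2
for n in ("scene","top"):
    cv2.imwrite(f"pics/{n}0.png",grab_frame(n)[:,:,::-1])
    c=calibration(n); print(n,c)
    for q in ("stand","board","setarm","plate","offcut"):
        print(q,[(d["confidence"],d["rect"]) for d in spot_in(q,n)][:3])
    for q in ("ledge_mid","pull","setarm_tip","plate","stand","setarm","board"):
        print(q,[(d["confidence"],d["location"]) for d in tip_of(q,n)][:3])
print(state())
E
cd pics; python3 -c "
import cv2,numpy as np
cv2.imwrite('a.png',np.vstack([cv2.imread('scene0.png'),cv2.imread('top0.png')])[:, :])"
```

```text
pics
scene {'mtx': array([[387.54877987,   0.        , 323.89772552],
       [  0.        , 387.54877987, 196.71670697],
       [  0.        ,   0.        ,   1.        ]]), 'rvec': array([ 2.27119581,  1.18151559, -0.3817633 ]), 'tvec': array([-297.24785348, -319.70689062, 1340.36545567])}
stand [(0.56, [346.7, 141.7, 453.4, 233.3])]
board [(0.82, [354.5, 144.4, 435.4, 212.8])]
setarm [(0.76, [415.8, 168.3, 451.8, 222.4]), (0.47, [200.2, 191.1, 252.1, 209.3])]
plate [(0.96, [262.9, 161.3, 296.9, 186.6]), (0.92, [249.0, 231.5, 278.5, 264.7]), (0.92, [292.9, 208.0, 332.9, 240.8])]
offcut [(0.55, [415.1, 166.9, 450.0, 225.0]), (0.53, [264.5, 273.2, 283.3, 289.1])]
ledge_mid [(0.88, [378.9, 193.1])]
pull [(0.73, [408.5, 156.5]), (0.16, [225.5, 199.2])]
setarm_tip [(0.33, [346.8, 137.0])]
plate [(0.96, [262.1, 247.7]), (0.89, [313.7, 225.7]), (0.72, [231.7, 322.0])]
stand [(0.81, [394.0, 183.6])]Traceback (most recent call last):
  File "<stdin>", line 9, in <module>
ValueError: it knows: bench_block, file, ledge_mid, marker, offcut, plate, pull, rule, saw_frame, setarm tip, stand, toothbrush
[ WARN:0@0.035] global loadsave.cpp:275 findDecoder imread_('top0.png'): can't open/read file: check file path/integrity
Traceback (most recent call last):
ValueError: all the input arrays must have same number of dimensions, but the array at index 0 has 3 dimension(s) and the array at index 1 has 2 dimension(s)
```

View pics/scene0.png

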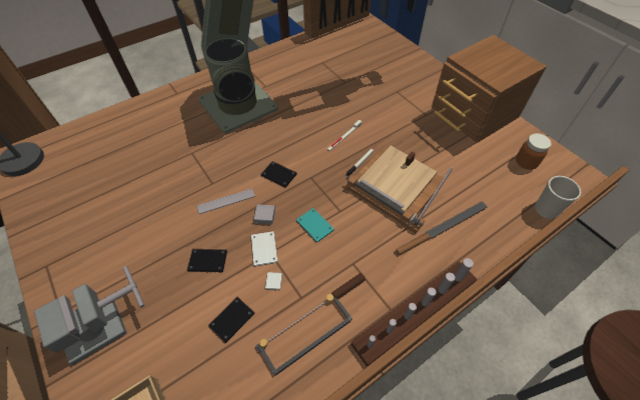

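The scene view shows the aluminium plate at about (263,248), the offcut at (273,281) and a turquoise look-alike at (315,225). The stand is at (395,185), the ledge at (380,193), the pull at (408,157), and the setting arm runs from about (415,222) to (451,169).

```bash
python3 - <<'E'
from workcell import *
import cv2
n="top"
cv2.imwrite(f"pics/{n}0.png",grab_frame(n)[:,:,::-1])
c=calibration(n); print(n,c)
for q in ("stand","board","setarm","plate","offcut"):
    print(q,[(d["confidence"],d["rect"]) for d in spot_in(q,n)][:4])
for q in ("ledge_mid","pull","setarm_tip","plate","stand"):
    print(q,[(d["confidence"],d["location"]) for d in tip_of(q,n)][:4])
print(state()); print(calibration("wrist"))
im=cv2.imread('pics/scene0.png')
cv2.imwrite('pics/scene_c.png',cv2.resize(im[120:300,230:470],None,fx=3.3,fy=3.3,interpolation=cv2.INTER_CUBIC))
E
```

```text
top {'mtx': array([[497.48176134,   0.        , 315.10380211],
       [  0.        , 497.48176134, 194.21949275],
       [  0.        ,   0.        ,   1.        ]]), 'rvec': array([ 2.16413492, -2.15565984,  0.14203408]), 'tvec': array([ -20.64572135,  573.80791347, 1046.93161333])}
stand [(0.72, [158.0, 124.4, 270.4, 249.5])]
board [(0.7, [167.2, 148.4, 262.6, 236.8]), (0.29, [165.4, 128.6, 243.6, 135.4])]
setarm [(0.74, [165.0, 127.4, 241.6, 136.9])]
plate [(0.75, [437.2, 212.2, 487.4, 260.5]), (0.74, [381.4, 189.6, 420.0, 239.3]), (0.73, [319.1, 182.1, 351.6, 222.0]), (0.6, [305.7, 276.2, 350.0, 321.4])]
offcut [(0.85, [402.5, 160.8, 424.1, 180.9]), (0.47, [380.6, 189.0, 420.1, 239.6])]
ledge_mid [(0.58, [243.6, 183.6])]
pull [(0.95, [181.6, 197.0])]
setarm_tip [(0.78, [163.2, 134.4])]
plate [(0.91, [326.3, 299.3]), (0.8, [399.7, 213.5]), (0.69, [461.6, 237.0]), (0.68, [330.8, 206.3])]
stand [(0.76, [213.6, 196.3]), (0.55, [227.3, 251.7]), (0.32, [409.0, 172.3]), (0.22, [181.1, 196.0])]
{'time_s': 1.1, 'qpos': array([ 7.45437934e+01,  1.83117401e+01,  8.96401378e+01,  7.86437669e-04,
        7.20418756e+01, -1.14582074e+00]), 'qvel': array([ 0.0487217 ,  0.03817657, -0.05046169, -0.08455413, -0.04368215,
       -0.04517291]), 'effort': array([-5.32237154e-04, -4.12357557e+01, -2.32231772e+01,  7.27833342e-02,
        3.75377352e-02, -1.27635310e-06]), 'ee_pos': array([142.12424741, 557.17583447, 235.96980714]), 'ee_rot': array([ 1.79993740e+02, -6.23089817e-04,  1.65689372e+02]), 'force': array([-0.02866202, -0.47498838, -0.51201775]), 'torque': array([-0.05522181,  0.01267228, -0.03776048]), 'gripper_width': 91.08982981188858}
{'mtx': array([[320.40386623,   0.        , 319.69395933],
       [  0.        , 320.40386623, 198.28242523],
       [  0.        ,   0.        ,   1.        ]]), 'rvec': array([-2.28726271, -1.7762966 , -0.26572043]), 'tvec': array([-576.43067283,  -32.64868817,  392.32931676])}
```

View pics/top0.png

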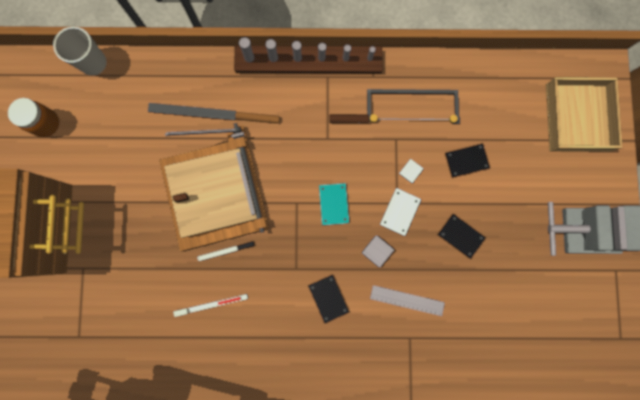

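The top view shows the plate at (400,213), the offcut at (411,171), the bench block at (378,251), the ledge at about (245,184), the pull at (181,197) and the setting arm from (240,131) to (165,134).

```bash
cat > h.py <<'E'
from workcell import *
import cv2, numpy as np
from scipy.spatial.transform import Rotation as Ro
from scipy.optimize import least_squares
def proj(c,P): return cv2.projectPoints(np.atleast_2d(np.float64(P)),c["rvec"],c["tvec"],c["mtx"],None)[0].reshape(-1,2)
def ray(c,uv):
    R=cv2.Rodrigues(c["rvec"])[0]; o=-R.T@c["tvec"]
    d=R.T@np.linalg.inv(c["mtx"])@np.r_[uv,1.]; return o,d/np.linalg.norm(d)
def onz(c,uv,z):
    o,d=ray(c,uv); return o+d*(z-o[2])/d[2]
def tri(obs):
    A=0;b=0
    for c,uv in obs:
        o,d=ray(c,uv); M=np.eye(3)-np.outer(d,d); A=A+M; b=b+M@o
    P=np.linalg.solve(A,b); return P,[np.round(proj(c,P)[0]-uv,1) for c,uv in obs]
def toolR(rpy): return Ro.from_euler('xyz',rpy,degrees=True)
def rel(p1,R1,st=None):
    "row numbers for pose p1,R1 from measured pose"
    s=st or state(); R0=toolR(s["ee_rot"])
    return np.round(np.r_[R0.inv().apply(np.array(p1)-s["ee_pos"])/500,(R0.inv()*R1).as_rotvec()/(np.pi/2)],4)
E
python3 - <<'E'
from h import *
s=calibration("scene");t=calibration("top")
for n,a,b in [("plate",(262.1,247.7),(399.7,213.5)),("pull",(408.5,156.5),(181.6,197)),("ledge",(378.9,193.1),(243.6,183.6)),("stand",(394,183.6),(213.6,196.3)),("tip",(451,169),(164,134.4))]:
    print(n,tri([(s,a),(t,b)]))
im=cv2.imread('pics/top0.png'); 
a=cv2.resize(im[110:270,140:300],None,fx=3.7,fy=3.7,interpolation=cv2.INTER_CUBIC)
im=cv2.imread('pics/scene0.png')
b=cv2.resize(im[120:280,320:480],None,fx=3.7,fy=3.7,interpolation=cv2.INTER_CUBIC)
cv2.imwrite('pics/z.png',cv2.resize(np.hstack([a,b]),(800,400)))
# plate corner outlines
im=grab_frame("top"); g=cv2.inRange(im,np.array([185,185,185]),np.array([255]*3)).astype(np.uint8)
cs,_=cv2.findContours(g,0,2)
for c in cs:
    if cv2.contourArea(c)>100: r=cv2.minAreaRect(c); print(r); print([np.round(onz(t,p,8)[:2],1) for p in cv2.boxPoints(r)], onz(t,r[0],8))
E
```

```text
plate (array([ 535.43142198, -209.05633351,   -0.63333715]), [array([ 0.2, -0. ]), array([0.3, 0.1])])
pull (array([561.8000708 , 260.76458316,  77.77856812]), [array([-0.1,  0. ]), array([-0.2, -0.1])])
ledge (array([594.58037787, 134.89112651,  38.56863778]), [array([ 1. , -0.1]), array([1.1, 0.7])])
stand (array([573.24148037, 210.00228949,   2.24506077]), [array([-0.5,  0.1]), array([-0.5, -0.4])])
tip (array([683.59847369, 288.55944567, 123.14511072]), [array([ 0.1, -0. ]), array([0.1, 0.1])])
((400.1082458496094, 211.38145446777344), (25.48518943786621, 38.583152770996094), 23.962491989135742)
[array([ 511.8, -164.2]), array([ 590.9, -200.3]), array([ 567.8, -252. ]), array([ 489.1, -215.5])] [ 539.7093305 -207.9474272    8.       ]
((410.8600158691406, 170.52000427246094), (14.399999618530273, 16.600000381469727), 36.86989974975586)
[array([ 626.7, -209.5]), array([ 657.1, -232.6]), array([ 637.5, -258.1]), array([ 607.1, -235. ])] [ 632.06477001 -233.80607403    8.        ]
((22.000009536743164, 111.50000762939453), (24.748737335205078, 26.16295051574707), 45.0)
[array([762.5, 688.6]), array([806.2, 650.1]), array([765.3, 607.3]), array([722. , 645.9])] [763.89362655 647.96574077   8.        ]
```

View pics/z.png

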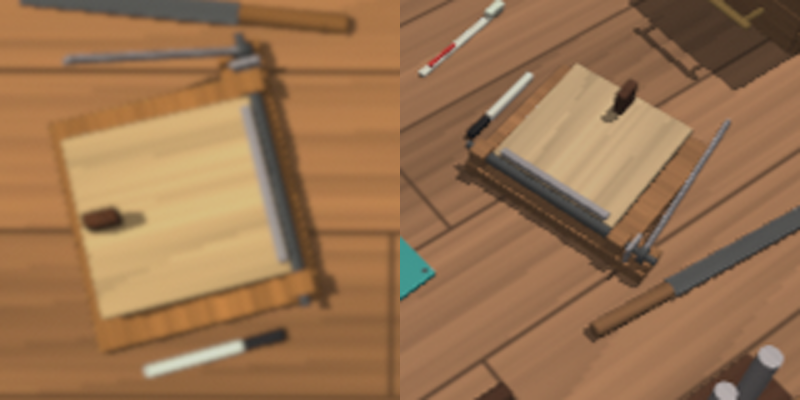

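```bash
python3 - <<'E'
from h import *
s=state();c=calibration("wrist");R=cv2.Rodrigues(c["rvec"])[0];o=-R.T@c["tvec"]
R0=toolR(s["ee_rot"]); print(R0.inv().apply(o-s["ee_pos"]), "axes in tool", np.round(R0.inv().as_matrix()@R.T,3))
print(rel([600,180,300],toolR([180,0,104.6])))
print(rel([590,120,300],toolR([180,0,104.6])*Ro.from_euler('y',0,degrees=True)))
E
```

```text
[  83.15461435    1.28071492 -149.05937718] axes in tool [[-0.    -0.956 -0.292]
 [ 1.    -0.     0.   ]
 [-0.    -0.292  0.956]]
[-1.0738 -0.5046 -0.1281  0.     -0.      0.6788]
[-1.0841 -0.6258 -0.1281  0.     -0.      0.6788]
```

```bash
python3 - <<'E'
from h import *
print(rel([580,230,300],toolR([180,0,104.6])))
E
```

```text
[-1.0103 -0.4176 -0.1281  0.     -0.      0.6788]
```

```bash
python3 -m jog '-.07 -.03 -.01 0 0 .05;-.14 -.06 -.02 0 0 .1;-.21 -.09 -.03 0 0 .15;-.28 -.12 -.04 0 0 .2;-.35 -.15 -.05 0 0 .25;-.42 -.18 -.06 0 0 .3;-.49 -.21 -.07 0 0 .35;-.56 -.24 -.08 0 0 .4;-.63 -.27 -.09 0 0 .45;-.7 -.3 -.1 0 0 .5;-.77 -.33 -.11 0 0 .55;-.84 -.36 -.12 0 0 .6;-.91 -.38 -.12 0 0 .65;-.98 -.41 -.13 0 0 .679;-1 -.418 -.13 0 0 .679;-1 -.418 -.13 0 0 .679'
python3 - <<'E'
from h import *
im=grab_frame("wrist"); c=calibration("wrist"); np.savez("w1.npz",**c); cv2.imwrite("pics/w1.png",im[:,:,::-1])
for q in ("ledge_mid","pull","setarm_tip","stand"):
    print(q,[(d["confidence"],d["location"],onz(c,d["location"],30).round(1)) for d in tip_of(q,"wrist")][:3])
for q in ("setarm","board"): print(q,spot_in(q,"wrist")[:2])
print(state()["ee_pos"],state()["qpos"])
E
```

```text
time_s: 2.48
ee_pos: [577.1, 229.1, 300.4]
ee_rot: [180.0, 0.0, 104.4]
force: [-0.9, 0.5, 0.3]
gripper_width: 91.3
ledge_mid [(0.91, [319.9, 232.9], array([599.5, 138.8,  30. ]))]
pull [(0.64, [316.1, 138.4], array([561.7, 265.6,  30. ])), (0.6, [438.5, 204.3], array([746.8, 220.8,  30. ]))]
setarm_tip [(0.63, [436.9, 155.4], array([720.9, 283.9,  30. ]))]
stand [(0.89, [314.1, 176.8], array([571.6, 215.6,  30. ]))]
setarm [{'rect': [407.3, 153.8, 443.9, 220.5], 'confidence': 0.66}]
board [{'rect': [249.9, 111.7, 383.1, 245.3], 'confidence': 0.7}]
[573.8738178  232.09586247 301.22384348] [2.09467460e+01 2.06506715e+01 7.68180395e+01 1.79513181e-02
 8.25264859e+01 6.25335886e+00]
```

View pics/w1.png

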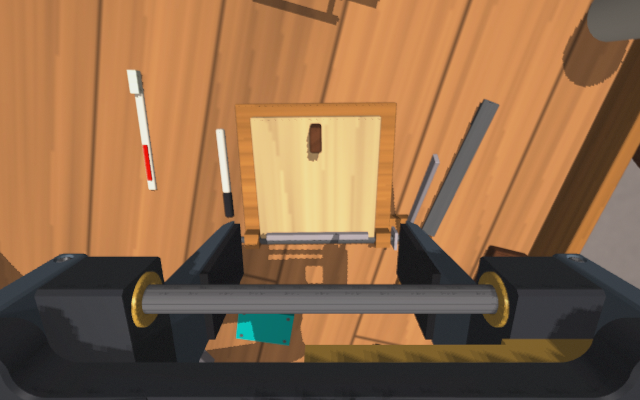

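The wrist view shows the board's free edge running from (250,117) to (379,117), the pull at (316,138), the ledge at y≈237, and the arm tip at (437,155), with the bar running down to about (397,240).

```bash
cat > fit.py <<'E'
from h import *
def W(p,r,y,h,ang):
    x0,y0,yaw=p[:3]; c,s=np.cos(ang),np.sin(ang)
    l=np.array([-85+r*c-h*s,y,30+r*s+h*c]); return np.array([x0,y0,0])+Ro.from_euler('z',yaw).apply(l)
if __name__=="__main__":
    C={"s":calibration("scene"),"t":calibration("top"),"w":dict(np.load("w1.npz"))}
    B=lambda r,y,h:(lambda p:W(p,r,y,h,p[3]))
    A=lambda p:W(p,165,-122,0,p[4])
    obs=[("s",B(14,0,6),(378.9,193.1)),("t",B(14,0,6),(243.6,183.6)),("w",B(14,0,6),(319.9,232.9)),
    ("s",B(148,0,28),(408.5,156.5)),("t",B(148,0,28),(181.6,197)),("w",B(148,0,28),(316.1,138.4)),
    ("s",B(170,80,6),(390,145.6)),("s",B(170,-80,6),(436.4,172)),("t",B(170,80,6),(181.2,237.2)),("t",B(170,-80,6),(164.8,166)),
    ("w",B(170,80,6),(250,117)),("w",B(170,-80,6),(379,117)),
    ("s",A,(451.2,169.2)),("t",A,(164.5,134.4)),("w",A,(436.9,155.4))]
    f=lambda p:np.concatenate([proj(C[k],g(p))[0]-uv for k,g,uv in obs])
    r=least_squares(f,[575,210,1.82,.1,.6],loss="soft_l1")
    print(r.x,np.degrees(r.x[2:])); print(f(r.x).reshape(-1,2).round(1).tolist())
    P=r.x; print("pull",W(P,148,0,28,P[3]),"hinge",W(P,0,0,0,0)); np.save("P.npy",P)
    print(tri([(C[k],uv) for k,g,uv in obs if g is A]))
E
python3 fit.py
```

```text
[5.77778063e+02 2.09070435e+02 1.83918552e+00 3.71399058e-02
 6.14440281e-01] [105.37756797   2.12795986  35.20483486]
[[2.9, -0.1], [-1.3, -0.1], [-1.7, 0.4], [0.9, 2.1], [-2.2, 0.9], [0.1, 0.6], [-0.4, 0.5], [-0.1, 0.3], [-1.0, 0.5], [-1.5, 0.5], [1.3, 2.4], [1.9, 0.3], [-0.0, -1.2], [-1.1, 0.5], [-1.3, 0.5]]
pull [561.37457404 268.71412608  63.47613349] hinge [600.31824787 127.11349488  30.        ]
(array([684.15685267, 289.16681717, 121.80528366]), [array([0.1, 0.1]), array([-0.5, -0. ]), array([-0.7,  0.7])])
```

```bash
python3 - <<'E'
from h import *
print(state()["ee_pos"],state()["ee_rot"],rel([561.4,266,150],toolR([180,0,105.4])))
E
```

```text
[573.8738178  232.09586247 301.22384348] [ 1.79997165e+02 -1.82162604e-02  1.04691053e+02] [ 7.180e-02 -7.000e-03  3.025e-01  0.000e+00 -2.000e-04 -7.900e-03]
```

```bash
python3 -m jog '.018 -.002 .075 0 0 -.002;.036 -.004 .15 0 0 -.004;.054 -.005 .225 0 0 -.006;.072 -.007 .29 0 0 -.008;.072 -.007 .303 0 0 -.008;.072 -.007 .303 0 0 -.008' 0.1 30
python3 - <<'E'
from h import *
im=grab_frame("wrist"); c=calibration("wrist"); np.savez("w2.npz",**c); cv2.imwrite("pics/w2.png",im[:,:,::-1])
for q in ("ledge_mid","pull","setarm_tip"):
    print(q,[(d["confidence"],d["location"]) for d in tip_of(q,"wrist")][:3])
print(spot_in("pull","wrist")[:2])
print(state()["ee_pos"],state()["gripper_width"])
E
```

```text
time_s: 3.33
ee_pos: [559.5, 266.2, 147.7]
ee_rot: [-179.7, 0.0, 105.5]
force: [-0.0, 0.2, 0.0]
gripper_width: 54.2
ledge_mid [(0.95, [324.8, 328.5])]
pull [(0.77, [323.6, 220.1])]
setarm_tip [(0.82, [533.6, 274.5])]
[{'rect': [222.3, 175.6, 424.5, 345.0], 'confidence': 0.75}]
[562.85965532 266.34516778 152.49497229] 50.28168907067707
```

View pics/w2.png

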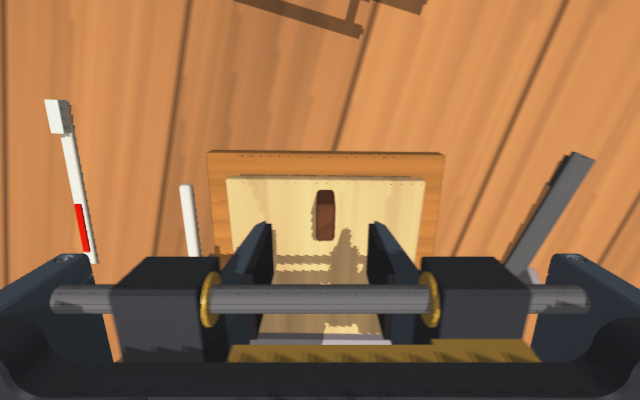

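The wrist view shows the pull at about (316–335, 190–241), the board's free corners at (227,178) and (425,180), and the fingers on either side of the pull's line. I'll refit with these added.

```bash
python3 - <<'E'
s=open('fit.py').read()
s=s.replace('dict(np.load("w1.npz"))}','dict(np.load("w1.npz")),"v":dict(np.load("w2.npz"))}')
s=s.replace('    ("s",A,(451','    ("v",B(148,0,28),(323.6,220.1)),("v",B(170,80,6),(227,178)),("v",B(170,-80,6),(425,179)),\n    ("s",A,(451')
s+='''    print("pull tri",tri([(C[k],uv) for k,uv in (("s",(408.5,156.5)),("t",(181.6,197)),("w",(316.1,138.4)),("v",(323.6,220.1)))]))
    for yy in (0,): print(onz(C["v"],(325.5,215),P[4]*0+70))
    for h in (6,40):
        for x in(133,163): print(h,x,proj(C["v"],W(P,x,0,h,P[3])))
'''
open('fit.py','w').write(s)
E
python3 fit.py
```

```text
[5.79250660e+02 2.08661501e+02 1.83349003e+00 6.09850892e-02
 5.99625546e-01] [105.05124064   3.49418823  34.35601305]
[[3.0, 0.2], [-1.0, -0.6], [-1.0, 1.1], [1.4, 1.9], [-2.0, -0.3], [1.5, 2.3], [0.2, -0.0], [0.5, 0.1], [-1.4, -0.5], [-1.5, -0.8], [2.1, 3.1], [3.9, 1.8], [-1.6, -5.8], [-3.7, -0.2], [-4.2, 0.2], [0.3, -0.4], [-1.0, 0.0], [-0.4, 0.3]]
pull [563.40524728 267.5865457   66.96814709] hinge [601.32369709 126.57751313  30.        ]
(array([684.15685267, 289.16681717, 121.80528366]), [array([0.1, 0.1]), array([-0.5, -0. ]), array([-0.7,  0.7])])
pull tri (array([561.95945586, 265.62122896,  72.04924236]), [array([0.8, 0.7]), array([-1.8,  0.1]), array([-0.2,  4.1]), array([-4.1, -1.7])])
[565.80266024 268.76147123  70.        ]
6 133 [[321.68571029 220.22430707]]
6 163 [[322.02613093 186.72886582]]
40 133 [[321.92820455 238.95419528]]
40 163 [[322.32679563 201.67573627]]
```

```bash
python3 -m jog '.001 .006 .05 0 0 0;.001 .006 .1 0 0 0;.001 .006 .14 0 0 0;.001 .006 .161 0 0 0;.001 .006 .161 0 0 0;.001 .006 .161 0 0 0;.001 .006 .161 0 0 0' 0.1 30
python3 -m jog '0 0 0 0 0 0;0 0 0 0 0 0;0 0 0 0 0 0;0 0 0 0 0 0;0 0 0 0 0 0;0 0 0 0 0 0' -1 40
python3 - <<'E'
from h import *
s=state();print(s["ee_pos"],s["ee_rot"],s["force"],s["gripper_width"])
E
```

```text
time_s: 4.17
ee_pos: [567.1, 268.2, 73.7]
ee_rot: [179.5, -0.1, 105.4]
force: [0.2, -0.1, 0.5]
gripper_width: 50.0
time_s: 4.67
ee_pos: [562.6, 267.2, 73.2]
ee_rot: [-179.8, -0.1, 105.3]
force: [-7.7, -0.8, 5.5]
gripper_width: 14.1
[562.5577739  267.17395466  73.20779436] [-1.79823142e+02 -9.24606911e-02  1.05303954e+02] [-7.65561418 -0.84668678  5.50060552] 14.127941173269402
```

```bash
python3 -c "
from math import *
for d in range(2,33,2):
    a=radians(d);c,s=cos(a),sin(a);print(d,'%.4f 0 %.4f 0 %.4f 0'%((146*c-43.2*s-146)/500,(-146*s-43.2*c+43.2)/500,d/90))"
```

```text
2 -0.0032 0 -0.0101 0 0.0222 0
4 -0.0067 0 -0.0202 0 0.0444 0
6 -0.0106 0 -0.0300 0 0.0667 0
8 -0.0149 0 -0.0398 0 0.0889 0
10 -0.0194 0 -0.0494 0 0.1111 0
12 -0.0243 0 -0.0588 0 0.1333 0
14 -0.0296 0 -0.0681 0 0.1556 0
16 -0.0351 0 -0.0771 0 0.1778 0
18 -0.0410 0 -0.0860 0 0.2000 0
20 -0.0472 0 -0.0947 0 0.2222 0
22 -0.0536 0 -0.1031 0 0.2444 0
24 -0.0604 0 -0.1113 0 0.2667 0
26 -0.0674 0 -0.1193 0 0.2889 0
28 -0.0747 0 -0.1270 0 0.3111 0
30 -0.0823 0 -0.1344 0 0.3333 0
32 -0.0902 0 -0.1416 0 0.3556 0
```

```bash
python3 -m jog '-.0032 0 -.0101 0 .0222 0;-.0067 0 -.0202 0 .0444 0;-.0106 0 -.03 0 .0667 0;-.0149 0 -.0398 0 .0889 0;-.0194 0 -.0494 0 .1111 0;-.0243 0 -.0588 0 .1333 0;-.0296 0 -.0681 0 .1556 0;-.0351 0 -.0771 0 .1778 0;-.041 0 -.086 0 .2 0;-.0472 0 -.0947 0 .2222 0;-.0536 0 -.1031 0 .2444 0;-.0604 0 -.1113 0 .2667 0;-.0674 0 -.1193 0 .2889 0;-.0747 0 -.127 0 .3111 0;-.0747 0 -.127 0 .3111 0;-.0747 0 -.127 0 .3111 0'
python3 - <<'E'
from h import *
s=state();print(s["ee_pos"],s["ee_rot"],s["force"],s["gripper_width"])
print((toolR(s["ee_rot"])).as_matrix().round(3))
for n in("scene","top","wrist"):
    im=grab_frame(n)[:,:,::-1]; cv2.imwrite(f"pics/{n}3.png",im)
    np.savez(n+"3.npz",**calibration(n))
    for q in ("ledge_mid","pull","setarm_tip"): print(n,q,[(d["confidence"],d["location"]) for d in tip_of(q,n)][:2])
cr=lambda f,x,y:cv2.resize(cv2.imread(f)[y:y+130,x:x+130],(600,600),interpolation=cv2.INTER_CUBIC)
cv2.imwrite("pics/z3.png",cv2.resize(np.hstack([cr("pics/top3.png",150,120),cr("pics/scene3.png",340,120)]),(800,400)))
E
```

```text
time_s: 6.0
ee_pos: [572.2, 230.9, 136.9]
ee_rot: [-179.7, -28.1, 105.1]
force: [-3.3, -2.2, 3.1]
gripper_width: 14.0
[572.22280813 230.90927865 136.90947176] [-179.72759049  -28.13920865  105.12716999] [-3.31861701 -2.20676629  3.11107828] 13.97499455822788
[[-0.23   0.965 -0.128]
 [ 0.851  0.263  0.454]
 [ 0.472 -0.004 -0.882]]
scene ledge_mid [(0.77, [380.3, 192.8])]
scene pull [(0.64, [407.4, 148.4]), (0.49, [264.4, 246.9])]
scene setarm_tip [(0.57, [453.2, 168.8])]
top ledge_mid [(0.83, [243.3, 183.7]), (0.45, [408.4, 303.7])]
top pull [(0.91, [189.7, 187.9]), (0.33, [410.9, 169.2])]
top setarm_tip [(0.4, [164.5, 135.6])]
wrist ledge_mid [(0.37, [518.6, 341.5])]
wrist pull [(0.62, [319.8, 265.7])]
wrist setarm_tip [(0.61, [541.7, 223.1]), (0.16, [519.9, 342.7])]
```

View pics/z3.png

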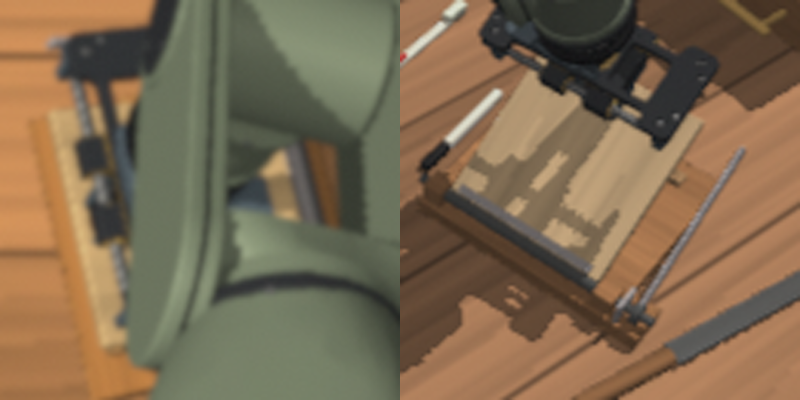

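In this crop pair the top view is blocked by the arm. The scene view shows the setting arm from crop (640,305) to (743,150) and the board's far side edge from (590,290) to (703,122), already nearly parallel. I'll measure both lines properly.

```bash
python3 - <<'E'
from h import *
a=cv2.imread("pics/scene3.png")[140:230,395:460]
b=cv2.imread("pics/wrist3.png")
cv2.imwrite("pics/z4.png",np.hstack([cv2.resize(a,(433,600),interpolation=cv2.INTER_CUBIC),cv2.resize(b[130:380,380:533+0],(367,600),interpolation=cv2.INTER_CUBIC)]))
cv2.imwrite("pics/z4.png",np.hstack([cv2.resize(a,(400,554),interpolation=cv2.INTER_CUBIC),np.vstack([cv2.resize(b,(400,250)),cv2.resize(b[190:380,440:690-0],(400,304),interpolation=cv2.INTER_CUBIC)])]))
E
```

```text
(no output)
```

View pics/z4.png

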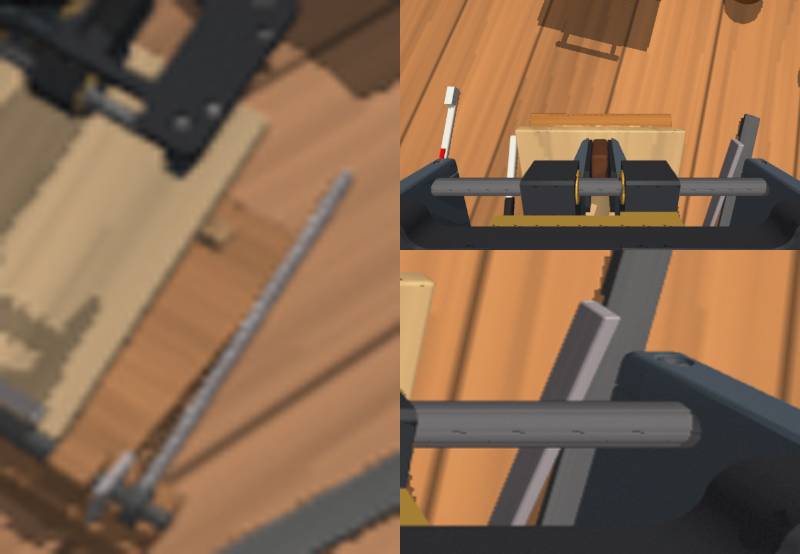

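```bash
cat > fit2.py <<'E'
from fit import *
C={"s":calibration("scene"),"t":calibration("top"),"w":dict(np.load("w1.npz")),"v":dict(np.load("w2.npz")),"x":dict(np.load("wrist3.npz"))}
d=np.radians(28.1)
# params x,y,yaw,b0,a, then per-camera pixel offset
B=lambda r,y,h:(lambda p:W(p,r,y,h,p[3])); B1=lambda r,y,h:(lambda p:W(p,r,y,h,p[3]+d))
A=lambda r,h=0:(lambda p:W(p,r,-122,h,p[4]))
obs=[("s",B(14,0,6),(378.9,193.1)),("t",B(14,0,6),(243.6,183.6)),("w",B(14,0,6),(319.9,232.9)),
("s",B(170,80,6),(390,145.6)),("s",B(170,-80,6),(436.4,172)),("t",B(170,80,6),(181.2,237.2)),("t",B(170,-80,6),(164.8,166)),
("w",B(170,80,6),(250,117)),("w",B(170,-80,6),(379,117)),
("v",B(170,80,6),(227,178)),("v",B(170,-80,6),(425,179)),
("x",B1(170,80,6),(185.6,206.4)),("x",B1(170,-80,6),(456,206.4)),
("s",B1(170,-80,6),(438.6,159.2)),
("s",A(165),(451.1,168.9)),("t",A(165),(165,134.6)),("w",A(165),(436.9,155.4)),("x",A(165),(541.5,226))]
ks="stwvx"
def f(p,full=False):
    off={k:p[5+2*i:7+2*i] for i,k in enumerate(ks)}
    e=[proj(C[k],g(p))[0]-uv+off[k] for k,g,uv in obs]
    if full: return np.array(e)
    h=W(p,0,0,0,0); xs=np.r_[np.cos(p[2]),np.sin(p[2])]; ys=np.r_[-xs[1],xs[0]]
    t=np.array([562.6,267.2])-h[:2]
    return np.concatenate([np.ravel(e),p[5:]/1.5,[t@ys/1.0,(t@xs-146)/2]])
r=least_squares(f,np.r_[579,208.6,1.835,.05,.6,np.zeros(10)],loss="soft_l1")
cov=np.linalg.inv(r.jac.T@r.jac)
print(r.x.round(3),"b0,b1,a deg",np.degrees([r.x[3],r.x[3]+d,r.x[4]]),"sd",np.degrees(np.sqrt(np.diag(cov))[2:5]))
for o,e in zip(obs,f(r.x,1)): print(o[0],o[2],e.round(1))
print("hinge",W(r.x,0,0,0,0)); np.save("P2.npy",r.x[:5])
# scene direction test: image slopes of arm and board edge
u=np.array([451.06-417.75,168.92-218]); v=np.array([268-55,118-455.])
print("img angles",[np.degrees(np.arctan2(-q[1],q[0])) for q in (u,v)])
for an in (30,32,34,36):
    an=np.radians(an); q=proj(C["s"],W(r.x,165,-122,0,an))-proj(C["s"],W(r.x,10,-122,0,an)); w=proj(C["s"],W(r.x,165,-80,6,an))-proj(C["s"],W(r.x,10,-80,6,an))
    print(np.degrees(an),[np.degrees(np.arctan2(-k[0,1],k[0,0])) for k in(q,w)])
E
python3 fit2.py
```

```text
[ 5.79068e+02  2.09249e+02  1.83700e+00  3.90000e-02  6.48000e-01
 -3.82000e-01 -2.31000e-01  1.07200e+00  4.90000e-01 -1.47200e+00
 -1.32400e+00  3.20700e+00  1.88500e+00  4.86000e-01 -3.64000e-01] b0,b1,a deg [ 2.21361415 30.31361415 37.11963208] sd [0.20879639 0.37136102 0.38851944]
s (378.9, 193.1) [ 2.9 -0.1]
t (243.6, 183.6) [-0.3 -0.1]
w (319.9, 232.9) [-2.3 -0.9]
s (390, 145.6) [-0.4  0.5]
s (436.4, 172) [-0.1  0.3]
t (181.2, 237.2) [-0.1  0.3]
t (164.8, 166) [-0.4  0.3]
w (250, 117) [1.  1.1]
w (379, 117) [ 1.6 -0.8]
v (227, 178) [ 0.4 -0.1]
v (425, 179) [-2.6 -0.5]
x (185.6, 206.4) [-0.2  0.2]
x (456, 206.4) [0.7 0.2]
s (438.6, 159.2) [-0.3  0.2]
s (451.1, 168.9) [-0.1 -1.1]
t (165, 134.6) [ 0.4 -0.8]
w (436.9, 155.4) [-0.2  3.5]
x (541.5, 226) [-0.7 -0.3]
hinge [601.44649616 127.24791335  30.        ]
img angles [np.float64(55.83573807468766), np.float64(57.7051696900976)]
29.999999999999996 [np.float64(56.19900206372091), np.float64(56.235119738699275)]
32.0 [np.float64(56.50937200401006), np.float64(56.623309494374865)]
34.0 [np.float64(56.81920323888105), np.float64(57.01083755888497)]
36.0 [np.float64(57.12923362458259), np.float64(57.39862159460055)]
```

```bash
python3 -m jog '-.0032 0 -.0101 0 .0222 0;-.0067 0 -.0202 0 .0444 0;-.0067 0 -.0202 0 .0444 0;-.0067 0 -.0202 0 .0444 0'
python3 -m jog '0 0 0 0 0 0;0 0 0 0 0 0;0 0 0 0 0 0;0 0 0 0 0 0;0 0 -.05 0 0 0;0 0 -.1 0 0 0;0 0 -.16 0 0 0;0 0 -.2 0 0 0;0 0 -.2 0 0 0' 0.1
python3 - <<'E'
from h import *
s=state();print(s["ee_pos"],s["ee_rot"],s["force"],s["qpos"])
# view pose: tool x toward robot, tilt forward
for tilt in (20,30):
    R=toolR([180,0,180])*Ro.from_euler('y',-tilt,degrees=True)
    print(tilt,R.as_matrix()[:,2].round(2))
    # camera centre and axis
    for p in ([480,215,300],):
        cam=np.array(p)+R.apply([83,1,-149]); ax=R.apply([-.292,0,.956]); print(cam,ax,cam+ax*(cam[2]-80)/-ax[2], rel(p,R))
E
```

```text
time_s: 6.93
ee_pos: [574.2, 223.8, 143.9]
ee_rot: [-179.7, -32.1, 105.2]
force: [-4.1, -0.2, 2.1]
gripper_width: 13.4
time_s: 7.68
ee_pos: [591.4, 171.2, 232.5]
ee_rot: [179.7, -32.0, 105.3]
force: [0.5, 0.1, 0.1]
gripper_width: 50.1
[591.3787868  171.17004122 232.4730585 ] [179.71905327 -31.98066948 105.34940949] [0.53175678 0.10616344 0.05333597] [-8.45295997e-02  2.55143863e+01  8.59224060e+01  3.13754714e+01
  7.94435731e+01 -2.42448916e+01]
20 [ 0.34  0.   -0.94]
[351.04451112 216.         411.6265286 ] [ 6.01361502e-01  2.41395962e-17 -7.98476264e-01] [600.80450591 216.          80.        ] [ 0.1932 -0.1914 -0.0395  0.0917 -0.4893 -0.8515]
30 [ 0.5   0.   -0.87]
[333.61989149 216.         387.53778516] [ 7.30879418e-01 -5.99576442e-18 -6.81920286e-01] [663.23765182 216.          80.        ] [ 0.1932 -0.1914 -0.0395  0.0174 -0.5827 -0.8673]
```

```bash
python3 - <<'E'
from h import *
print(rel([510,215,260],toolR([180,0,180])*Ro.from_euler('y',-20,degrees=True)))
E
```

```text
[ 0.1374 -0.1338  0.0202  0.0917 -0.4893 -0.8515]
```

```bash
python3 -m jog '.03 -.03 -.01 .007 -.037 -.065;.05 -.05 -.01 .014 -.075 -.13;.07 -.07 0 .021 -.113 -.197;.09 -.09 0 .028 -.15 -.262;.11 -.11 .01 .035 -.188 -.327;.137 -.134 .02 .042 -.226 -.393;.137 -.134 .02 .049 -.263 -.459;.137 -.134 .02 .056 -.3 -.524;.137 -.134 .02 .063 -.339 -.589;.137 -.134 .02 .07 -.376 -.655;.137 -.134 .02 .077 -.414 -.72;.137 -.134 .02 .085 -.45 -.786;.137 -.134 .02 .092 -.489 -.851;.137 -.134 .02 .092 -.489 -.851;.137 -.134 .02 .092 -.489 -.851'
python3 - <<'E'
from h import *
s=state();print(s["ee_pos"],s["ee_rot"])
c=calibration("wrist");cv2.imwrite("pics/w5.png",grab_frame("wrist")[:,:,::-1]);np.savez("w5.npz",**c)
for n in ("scene","top"):
    cv2.imwrite(f"pics/{n}5.png",grab_frame(n)[:,:,::-1])
    for q in ("pull","setarm_tip"): print(n,q,[(d["confidence"],d["location"]) for d in tip_of(q,n)][:2])
im=cv2.imread("pics/w5.png"); print(tip_of("setarm_tip","wrist")[:2],tip_of("pull","wrist")[:1])
cv2.imwrite("pics/w5c.png",cv2.resize(im[30:280,120:520],(800,500),interpolation=cv2.INTER_CUBIC))
E
```

```text
time_s: 8.93
ee_pos: [508.8, 215.3, 259.2]
ee_rot: [180.0, 19.8, 179.9]
force: [-0.3, 0.3, 0.3]
gripper_width: 50.0
[508.82423959 215.30821171 259.18092251] [179.96732246  19.81972272 179.94288395]
scene pull [(0.84, [407.7, 149.4])]
scene setarm_tip []
top pull [(0.59, [188.0, 189.8]), (0.36, [411.6, 119.1])]
top setarm_tip [(0.77, [161.1, 136.5]), (0.17, [190.7, 189.3])]
[] [{'location': [333.1, 217.6], 'confidence': 0.71}]
```

View pics/w5c.png

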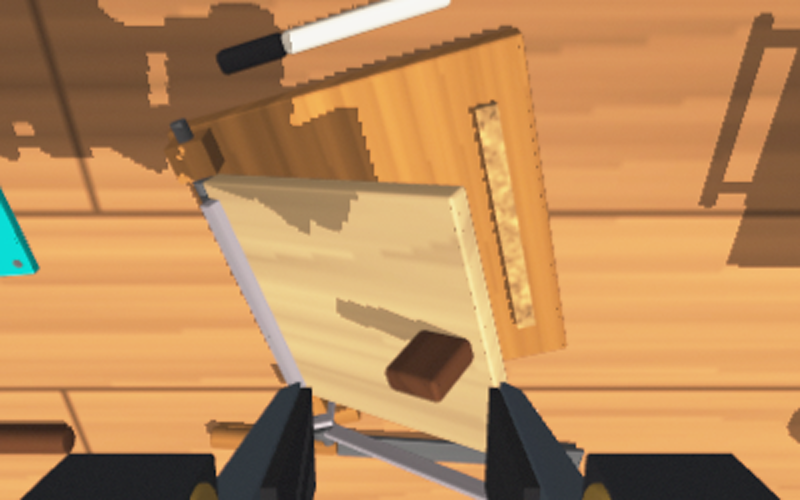

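I had that view the wrong way round: the gripper always sits at the image bottom and hides the arm tip. Looking down the slope from the free-edge side will show the board nearly edge-on with the bar beside it.

```bash
python3 - <<'E'
from h import *
from fit import W
P=np.load("P2.npy"); b=np.radians(34.5)
m=W(P,168,-40,0,b); t=W(P,165,-122,0,b); print(m,t)
for tilt in (30,35):
    R=toolR([180,0,105])*Ro.from_euler('y',-tilt,degrees=True)
    ax=R.apply([-.292,0,.956]); dn=R.apply([-.956,0,-.292])
    cam=m-ax*260+dn*-0-R.apply([0,0,0]) ; cam=m-(ax*260-dn*70)
    p=cam-R.apply([83,1,-149]); print(tilt,"z",R.apply([0,0,1]).round(2),"ax",ax.round(2),"cam",cam.round(),"tcp",p.round(),rel(p,R))
print(state()["qpos"])
E
```

```text
[603.58337068 271.34760894 125.1562478 ] [683.3413017  290.5513871  123.45702909]
30 z [ 0.13 -0.48 -0.87] ax [ 0.19 -0.71 -0.68] cam [567. 409. 354.] tcp [604. 267. 266.] [-0.1797  0.1054  0.0521  0.3518 -0.0954  0.7554]
35 z [ 0.15 -0.55 -0.82] ax [ 0.2  -0.76 -0.62] cam [562. 428. 340.] tcp [600. 279. 266.] [-0.1736  0.1291  0.0502  0.385  -0.1428  0.7404]
[ 26.5886378    7.39873692 103.51553346 -11.24747699  51.66562118
 -57.68705604]
```

```bash
python3 -m jog '-.02 .02 0 .032 -.012 .062;-.04 .03 0 .064 -.024 .123;-.06 .045 .01 .096 -.036 .185;-.08 .06 .02 .128 -.048 .247;-.1 .075 .03 .16 -.06 .308;-.12 .09 .03 .193 -.071 .37;-.14 .105 .04 .225 -.083 .432;-.16 .12 .05 .257 -.095 .493;-.174 .129 .05 .289 -.107 .555;-.174 .129 .05 .321 -.119 .617;-.174 .129 .05 .353 -.131 .678;-.174 .129 .05 .385 -.143 .74;-.174 .129 .05 .385 -.143 .74;-.174 .129 .05 .385 -.143 .74'
python3 - <<'E'
from h import *
s=state();print(s["ee_pos"],s["ee_rot"])
c=calibration("wrist");cv2.imwrite("pics/w6.png",grab_frame("wrist")[:,:,::-1]);np.savez("w6.npz",**c)
im=cv2.imread("pics/w6.png"); print(tip_of("setarm_tip","wrist")[:2],tip_of("pull","wrist")[:1])
cv2.imwrite("pics/w6c.png",cv2.resize(im[60:310,170:570],(800,500),interpolation=cv2.INTER_CUBIC))
E
```

```text
time_s: 10.55
ee_pos: [601.1, 279.2, 265.1]
ee_rot: [-179.9, 35.0, 105.2]
force: [-0.1, -0.4, -0.2]
gripper_width: 49.8
[601.08932922 279.18954469 265.05398441] [-179.87402086   35.0064376   105.23161108]
[{'location': [420.3, 121.6], 'confidence': 0.9}, {'location': [288.9, 155.9], 'confidence': 0.43}] [{'location': [270.5, 158.8], 'confidence': 0.63}]
```

View pics/w6c.png

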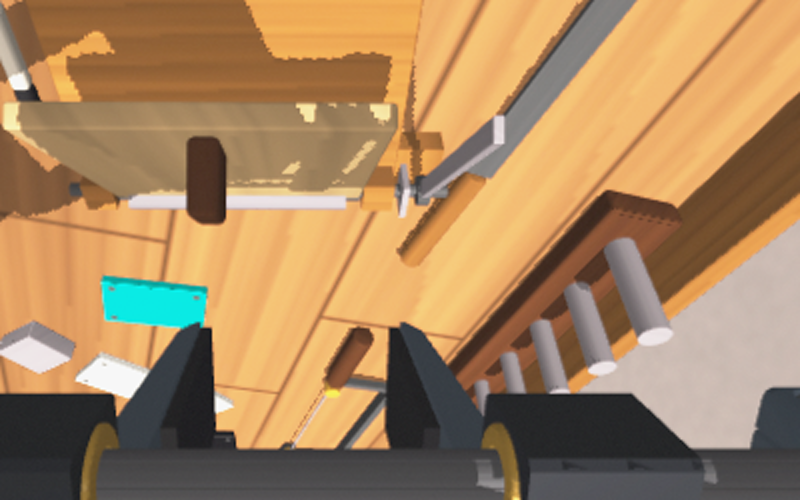

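The upside-down view along the slope shows the board's end face as a band at crop rows 103–128. The bar's end face is at (499,116–142), about 13 crop px off the board's mid-plane on the face side, so the arm stands about 2° steeper. I'll compute it.

```bash
cat > fit3.py <<'E'
from fit import *
import sys
def solve(npz,obs,P):
    c=dict(np.load(npz))
    px=lambda q:np.array([170+q[0]/2,60+q[1]/2])
    def pr(p,k,r,y,h): return proj(c,W(p,r,y,h,p[3] if k=='b' else p[4]))[0]+p[5:7]
    def f(p): return np.concatenate([np.ravel([(pr(p,k,r,y,h)-px(q)) for k,r,y,h,q in obs]),(p[:3]-P[:3])/[3,3,.01],p[5:7]/3])
    r=least_squares(f,np.r_[P[:3],.6,.62,0,0],loss="soft_l1"); print(r.x.round(3),"b,a,diff deg",np.degrees([r.x[3],r.x[4],r.x[4]-r.x[3]]).round(2)); print(f(r.x).round(1))
    return r.x
if __name__=="__main__":
    P=np.load("P2.npy")
    obs=[("b",170,-80,-6,(398,103)),("b",170,-80,6,(390,129)),("b",170,80,-6,(4,103)),("b",170,80,6,(18,129)),
     ("a",165,-122,-6,(499,116)),("a",165,-122,6,(499,143)),("b",14,70,14,(130,207)),("b",14,-70,14,(347,207))]
    solve("w6.npz",obs,P); solve("w6.npz",obs[:6],P)
E
python3 fit3.py
```

```text
[ 5.79890e+02  2.06881e+02  1.83700e+00  6.20000e-01  6.46000e-01
 -1.00000e-01 -1.25200e+00] b,a,diff deg [35.51 37.    1.49]
[ 0.1 -0.9  4.2  0.7  0.4 -0.7 -6.9  0.9 -0.4 -0.5 -0.3  0.5  0.3  0.1
 -0.2  0.1  0.3 -0.8  0.  -0.  -0.4]
[5.79788e+02 2.06485e+02 1.83800e+00 6.11000e-01 6.37000e-01 2.32000e-01
 2.04000e-01] b,a,diff deg [35.01 36.5   1.49]
[ 0.1 -0.9  4.2  0.6  0.7 -0.6 -6.7  0.9 -0.4 -0.5 -0.3  0.5  0.2 -0.9
  0.1  0.1  0.1]
```

```bash
python3 - <<'E'
from h import *
R=toolR([-179.8,-32,105.3])
print(rel([590.5,172.5,231],R)); print(rel([574.2,223.8,143.9],R))
E
```

```text
[-0.1228 -0.0744  0.1727  0.0019  0.7444 -0.0036]
[ 0.0652 -0.0792  0.2538  0.0019  0.7444 -0.0036]
```

```bash
python3 -m jog '-.02 -.01 .0 0 .074 0;-.04 -.02 .01 0 .149 0;-.06 -.03 .03 0 .223 0;-.075 -.04 .05 0 .298 0;-.09 -.05 .07 0 .372 0;-.1 -.06 .09 0 .447 0;-.11 -.07 .11 0 .521 0;-.12 -.074 .13 0 .596 0;-.123 -.074 .15 0 .67 -.003;-.123 -.074 .17 .002 .744 -.004;-.123 -.074 .173 .002 .744 -.004;-.123 -.074 .173 .002 .744 -.004' 0.1 30
python3 - <<'E'
from h import *
s=state();print(s["ee_pos"],s["ee_rot"]);print(rel([574.2,223.8,143.9],toolR([-179.8,-32.1,105.2])))
E
```

```text
time_s: 11.7
ee_pos: [590.4, 170.5, 230.0]
ee_rot: [-179.6, -31.9, 105.1]
force: [0.6, -0.6, 0.2]
gripper_width: 50.0
[590.43145091 170.51577122 229.9545084 ] [-179.6402424   -31.90560611  105.08773594]
[ 0.0036 -0.0023  0.205  -0.0011  0.0022 -0.0011]
```

```bash
python3 -m jog '.003 -.002 .06 0 .002 0;.003 -.002 .12 0 .002 0;.003 -.002 .17 0 .002 0;.003 -.002 .205 0 .002 0;.003 -.002 .205 0 .002 0;.003 -.002 .205 0 .002 0' 0.1 30
python3 -m jog '0 0 0 0 0 0;0 0 0 0 0 0;0 0 0 0 0 0;0 0 0 0 0 0;0 0 0 0 0 0;0 0 0 0 0 0' -1 40
python3 -m jog '-.0012 0 -.0038 0 .0083 0;-.0024 0 -.0076 0 .0167 0;-.0024 0 -.0076 0 .0167 0;-.0024 0 -.0076 0 .0167 0;-.0024 0 -.0076 0 .0167 0'
```

```text
time_s: 12.2
ee_pos: [573.9, 225.2, 144.9]
ee_rot: [-179.7, -32.0, 105.3]
force: [0.8, 1.0, 0.5]
gripper_width: 49.6
time_s: 12.7
ee_pos: [573.8, 224.9, 145.2]
ee_rot: [-179.7, -32.0, 105.3]
force: [-1.0, -0.3, 1.9]
gripper_width: 13.8
time_s: 13.12
ee_pos: [574.6, 222.0, 147.7]
ee_rot: [-179.7, -33.6, 105.3]
force: [-1.1, 2.4, -1.3]
gripper_width: 13.9
```

```bash
python3 -m jog '0 0 0 0 0 0;0 0 0 0 0 0;0 0 0 0 0 0;0 0 0 0 0 0;0 0 -.05 0 0 0;0 0 -.1 0 0 0;0 0 -.16 0 0 0;0 0 -.2 0 0 0;0 0 -.2 0 0 0' 0.1
python3 - <<'E'
from h import *
s=state();print(s["ee_pos"],s["ee_rot"]);print(rel([601.1,279.2,265.1],toolR([-179.87,35,105.23])))
E
```

```text
time_s: 13.87
ee_pos: [592.2, 167.2, 234.9]
ee_rot: [179.8, -33.4, 105.4]
force: [-0.1, 0.3, -0.3]
gripper_width: 50.1
[592.19259977 167.1855904  234.92738621] [179.76130248 -33.42295427 105.44124837]
[ 0.2095  0.0765  0.0663  0.0036 -0.7603  0.0018]
```

```bash
python3 -m jog '.02 .01 -.03 0 -.076 0;.04 .02 -.04 0 -.152 0;.06 .03 -.04 0 -.228 0;.08 .04 -.03 0 -.304 0;.1 .05 -.01 0 -.38 0;.13 .06 .01 0 -.456 0;.16 .07 .03 0 -.532 0;.18 .0765 .045 0 -.608 0;.2 .0765 .06 .002 -.684 0;.2095 .0765 .0663 .0036 -.7603 .002;.2095 .0765 .0663 .0036 -.7603 .002;.2095 .0765 .0663 .0036 -.7603 .002'
python3 - <<'E'
from h import *
s=state();print(s["ee_pos"],s["ee_rot"])
c=calibration("wrist");cv2.imwrite("pics/w7.png",grab_frame("wrist")[:,:,::-1]);np.savez("w7.npz",**c)
im=cv2.imread("pics/w7.png")
cv2.imwrite("pics/w7c.png",cv2.resize(im[80:180,170:430],(800,308),interpolation=cv2.INTER_CUBIC))
E
```

```text
time_s: 14.87
ee_pos: [599.9, 281.1, 262.3]
ee_rot: [-179.5, 35.0, 105.6]
force: [-0.6, -0.3, -0.1]
gripper_width: 50.1
[599.89051946 281.11519901 262.28715222] [-179.53797451   35.02565116  105.63852129]
```

View pics/w7c.png

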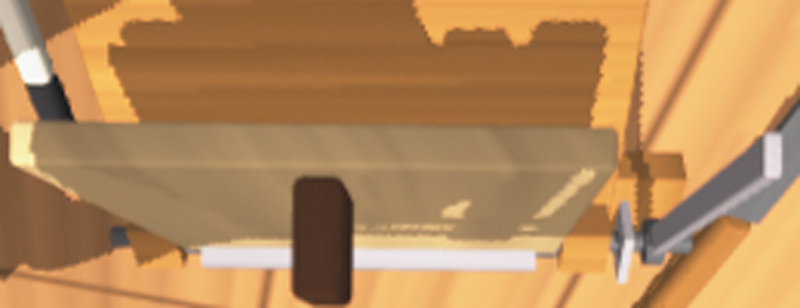

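The end band now runs at rows 124–163 on the left and 131–168 on the right. The bar's end face is at (772, 133–178).

```bash
python3 - <<'E'
from fit3 import *
P=np.load("P2.npy"); k=lambda u,v:(u/1.5385,40+v/1.5385)
o=[("b",170,-80,-6,k(617,131)),("b",170,-80,6,k(613,168)),("b",170,80,-6,k(9,124)),("b",170,80,6,k(12,163)),
 ("a",165,-122,-6,k(772,133)),("a",165,-122,6,k(772,178)),("b",14,70,14,k(202,268)),("b",14,-70,14,k(536,269))]
x=solve("w7.npz",o,P); solve("w7.npz",o[:6],P)
np.save("P3.npy",x)
# automated edges, both pictures: vertical gradient extremes along columns
for f,cols in (("w6",(200,220,240,300,330)),("w7",(200,220,240,300,330))):
    g=cv2.imread(f"pics/{f}.png",0).astype(float); 
    for c in cols:
        d=np.diff(g[100:145,c-2:c+3].mean(1)); i=np.argsort(-abs(d))[:4]; print(f,c,[(int(j)+100,round(d[j])) for j in sorted(i)])
E
```

```text
[ 5.79479e+02  2.07549e+02  1.83700e+00  6.44000e-01  6.47000e-01
 -9.00000e-02  5.00000e-02] b,a,diff deg [36.87 37.07  0.2 ]
[ 0.1 -1.9  1.4  0.9  0.3 -0.7 -0.9  1.3 -0.3  0.1 -0.3 -0.1  0.3 -0.2
 -0.2  0.2  0.1 -0.6 -0.  -0.   0. ]
[5.79410e+02 2.07417e+02 1.83700e+00 6.43000e-01 6.46000e-01 3.70000e-02
 8.60000e-02] b,a,diff deg [36.83 37.02  0.19]
[ 0.1 -1.8  1.4  0.9  0.4 -0.7 -0.9  1.3 -0.3  0.1 -0.3 -0.1  0.1 -0.6
 -0.1  0.   0. ]
w6 200 [(109, -14), (110, -43), (141, -25), (142, -25)]
w6 220 [(106, -5), (110, 12), (122, 8), (124, -13)]
w6 240 [(110, 13), (111, 6), (122, 7), (124, -13)]
w6 300 [(103, -6), (111, 12), (122, 6), (124, -10)]
w6 330 [(111, 8), (112, 6), (124, -7), (125, -8)]
w7 200 [(108, -5), (118, -23), (119, -18), (133, -7)]
w7 220 [(119, 9), (120, 6), (131, 6), (133, -10)]
w7 240 [(119, 12), (120, 9), (133, -8), (134, -6)]
w7 300 [(107, -6), (120, 8), (121, 7), (134, -8)]
w7 330 [(121, 8), (122, 5), (134, -7), (135, -6)]
```

The board and arm now agree within about 0.2° (36.9° and 37.1°), so the slope is set and released. Next is the plate.

```bash
python3 - <<'E'
from h import *
print(rel([540,-208,220],toolR([180,0,155.5])))
E
```

```text
[-0.6937 -0.373   0.5943 -0.1726  0.362  -0.5398]
```

```bash
python3 -m jog '-.046 -.025 .04 -.011 .024 -.036;-.093 -.05 .079 -.023 .048 -.072;-.139 -.075 .119 -.035 .072 -.108;-.185 -.099 .158 -.046 .097 -.144;-.231 -.124 .198 -.058 .121 -.18;-.277 -.149 .238 -.069 .145 -.216;-.324 -.174 .277 -.081 .169 -.252;-.37 -.199 .317 -.092 .193 -.288;-.416 -.224 .357 -.104 .217 -.324;-.462 -.249 .396 -.115 .241 -.36;-.509 -.274 .436 -.127 .265 -.396;-.555 -.298 .475 -.138 .29 -.432;-.601 -.323 .515 -.15 .314 -.468;-.647 -.348 .555 -.161 .338 -.504;-.694 -.373 .594 -.173 .362 -.54;-.694 -.373 .594 -.173 .362 -.54;-.694 -.373 .594 -.173 .362 -.54' 1 30
cat > pl.py <<'E'
from h import *
import sys
n=sys.argv[1]
c=calibration("wrist");im=grab_frame("wrist");np.savez(n+".npz",**c);cv2.imwrite(f"pics/{n}.png",im[:,:,::-1])
s=state();print(s["ee_pos"],s["ee_rot"])
print([(d["confidence"],d["location"]) for d in tip_of("plate","wrist")][:3])
hsv=cv2.cvtColor(im,cv2.COLOR_RGB2HSV)
g=((hsv[:,:,1]<40)&(hsv[:,:,2]>150)).astype(np.uint8)
g=cv2.morphologyEx(g,cv2.MORPH_OPEN,np.ones((3,3),np.uint8))
for k in cv2.findContours(g,0,2)[0]:
    if cv2.contourArea(k)<800: continue
    r=cv2.minAreaRect(k); q=cv2.approxPolyDP(cv2.convexHull(k),6,True).reshape(-1,2)
    print("area",cv2.contourArea(k),"ctr",np.round(r[0],1),"onz8",onz(c,r[0],8).round(1)); print([ (p.tolist(),onz(c,p,8)[:2].round(1).tolist()) for p in q])
E
python3 pl.py p1
```

```text
time_s: 16.33
ee_pos: [538.9, -211.7, 220.9]
ee_rot: [179.9, 0.1, 155.1]
force: [-1.2, -0.4, -0.4]
gripper_width: 91.1
[ 539.06911953 -209.9486622   221.0477867 ] [1.79930812e+02 1.07220315e-01 1.55238827e+02]
[(0.86, [203.2, 181.3]), (0.58, [449.2, 132.6]), (0.56, [325.3, 175.4])]
area 851.0 ctr [336.3 248.3] onz8 [ 632.2 -230.6    8. ]
[([326, 231], [605.7, -232.6]), ([353, 236], [625.7, -205.3]), ([346, 265], [658.5, -229.0]), ([319, 260], [637.8, -256.9])]
area 3859.5 ctr [324. 173.] onz8 [ 539.  -204.6    8. ]
[([350, 135], [511.9, -160.2]), ([349, 210], [592.6, -196.3]), ([300, 211], [569.1, -250.0]), ([298, 136], [488.5, -213.3])]
area 2328.5 ctr [335.1  79.5] onz8 [ 451.9 -151.6    8. ]
[([319, 50], [418.7, -155.0]), ([364, 62], [449.0, -117.2]), ([351, 109], [486.7, -148.2]), ([308, 98], [456.7, -185.7])]
area 3512.0 ctr [233.1   8.1] onz8 [ 347.9 -216.6    8. ]
[([312, 2], [376.2, -142.9]), ([163, 40], [342.9, -296.1]), ([154, 13], [318.3, -290.7]), ([195, 0], [325.7, -247.4])]
```

View pics/p1.png

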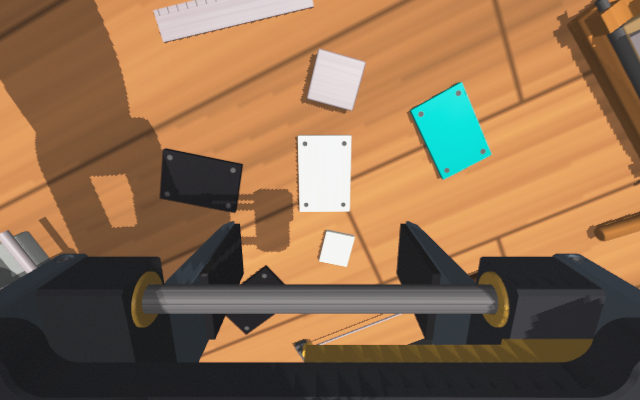

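The wrist view shows the white plate with corners (298,136), (350,135), (349,210), (300,211). The offcut is at (336,248) and the block at (336,79), both clear of the finger positions.

```bash
python3 -m jog '0 .006 .06 0 0 -.002;0 .006 .12 0 0 -.004;0 .006 .18 0 0 -.005;0 .006 .2 0 0 -.005;0 .006 .2 0 0 -.005;0 .006 .2 0 0 -.005'
python3 pl.py p2; python3 - <<'E'
from h import *
s=calibration("scene");t=calibration("top");a=dict(np.load("p1.npz"));b=dict(np.load("p2.npz"))
print(tri([(t,(400.1,211.4)),(a,(324.2,173))]))
E
```

```text
time_s: 16.93
ee_pos: [541.3, -205.4, 122.1]
ee_rot: [179.9, 0.2, 155.9]
force: [-0.9, -1.3, -0.3]
gripper_width: 91.2
[ 541.94771909 -205.79112026  122.93280455] [179.92395669   0.28918148 155.86170496]
[(0.87, [486.2, 147.5]), (0.65, [228.7, 354.8]), (0.56, [317.1, 198.9])]
area 6761.5 ctr [317.5 198.5] onz8 [ 538.8 -204.7    8. ]
[([352, 149], [511.7, -161.5]), ([350, 247], [592.5, -196.8]), ([286, 248], [569.8, -249.8]), ([282, 149], [488.2, -213.8])]
area 4677.5 ctr [333.4  72.3] onz8 [ 451.6 -152.1    8. ]
[([311, 29], [417.4, -155.3]), ([375, 49], [449.4, -117.0]), ([355, 115], [487.7, -149.0]), ([295, 98], [456.5, -186.9])]
(array([ 537.57817   , -204.57207286,   20.11255038]), [array([-0.5,  0.4]), array([-0.6,  1.2])])
```

```bash
python3 -m jog '.002 0 .06 0 0 0;.003 0 .11 0 0 0;.003 0 .15 0 0 0;.003 0 .18 0 0 0;.003 0 .193 0 0 0;.003 0 .193 0 0 0;.003 0 .193 0 0 0'
python3 - <<'E'
from h import *
s=state();print(s["ee_pos"],s["ee_rot"],s["force"])
E
```

```text
time_s: 17.62
ee_pos: [542.4, -205.9, 28.0]
ee_rot: [179.9, 0.5, 155.8]
force: [-0.2, -0.1, 0.4]
gripper_width: 91.2
[ 542.41378846 -205.9404111    28.04644139] [179.9180482    0.47816959 155.84833869] [-0.21701361 -0.14363216  0.44242151]
```

```bash
python3 -m jog '.003 0 .003 0 .005 0;.003 0 .006 0 .005 0;.003 0 .006 0 .005 0;.003 0 .006 0 .005 0' 1 40
python3 -m jog '0 0 0 0 0 0;0 0 0 0 0 0;0 0 0 0 0 0;0 0 0 0 0 0;0 0 0 0 0 0;0 0 0 0 0 0' -1 40
python3 - <<'E'
from h import *
s=state();print(s["ee_pos"],s["ee_rot"],s["force"],s["gripper_width"])
E
```

```text
time_s: 17.95
ee_pos: [541.3, -205.4, 25.6]
ee_rot: [179.9, 0.1, 155.9]
force: [-0.4, 0.2, 0.1]
gripper_width: 90.9
time_s: 18.45
ee_pos: [541.3, -205.5, 25.6]
ee_rot: [179.9, 0.1, 155.9]
force: [-0.2, -0.9, 1.2]
gripper_width: 59.7
[ 541.31900611 -205.53222223   25.59845577] [1.79925248e+02 8.35747796e-02 1.55857018e+02] [-0.15579462 -0.87432848  1.18679621] 59.726847709127895
```

Grasped at a 59.7 mm opening. Lift it, then compute the target poses.

```bash
python3 -m jog '0 0 -.04 0 0 0;0 0 -.1 0 0 0;0 0 -.18 0 0 0;0 0 -.26 0 0 0;0 0 -.34 0 0 0;0 0 -.4 0 0 0;0 0 -.4 0 0 0;0 0 -.4 0 0 0'
cat > tgt.py <<'E'
from h import *
B=np.radians(36.5);yw=np.radians(105.25);H=np.array([601.05,126.1,30.])
xs=np.array([np.cos(yw),np.sin(yw),0]);ys=np.array([-xs[1],xs[0],0]);zz=np.array([0,0,1.])
def T(r,h,y=0): return H+xs*(r*np.cos(B)-h*np.sin(B))+zz*(r*np.sin(B)+h*np.cos(B))+ys*y
R=toolR([180,0,105.25])*Ro.from_euler('y',36.5,degrees=True)
def inboard(s):
    d=np.array(s["ee_pos"])-H; a=d@xs;z=d[2]
    return np.round([a*np.cos(B)+z*np.sin(B),-a*np.sin(B)+z*np.cos(B),d@ys],1),np.round(np.degrees((R.inv()*toolR(s["ee_rot"])).as_rotvec()),2)
E
python3 - <<'E'
from tgt import *
s=state();print(s["ee_pos"],s["ee_rot"],s["gripper_width"])
print(T(72,101.6),rel(T(72,101.6),R),R.as_matrix()[:,2])
im=grab_frame("wrist");cv2.imwrite("pics/g.png",im[:,:,::-1]);np.savez("g.npz",**calibration("wrist"))
E
```

```text
time_s: 19.12
ee_pos: [541.5, -205.8, 227.3]
ee_rot: [179.9, 0.3, 155.9]
force: [-0.3, 0.3, -2.2]
gripper_width: 59.3
[ 541.51063332 -205.84716036  227.25385013] [179.91345182   0.29753478 155.85749993] 59.2754008402777
[601.722387   123.63371304 154.49909768] [ 0.1604  0.6504  0.1457 -0.1767  0.3811  0.5435] [-0.15645696  0.57387748 -0.80385686]
```

```bash
python3 -m jog '.008 .03 .004 -.008 .018 .025;.02 .08 .012 -.022 .047 .067;.032 .13 .022 -.035 .076 .109;.045 .18 .033 -.049 .106 .15;.057 .23 .043 -.062 .135 .192;.069 .28 .055 -.076 .164 .234;.082 .33 .065 -.09 .193 .276;.094 .38 .077 -.103 .223 .318;.106 .43 .088 -.117 .252 .36;.119 .48 .1 -.13 .281 .401;.131 .53 .112 -.144 .311 .443;.143 .58 .126 -.158 .34 .485;.152 .62 .137 -.168 .363 .518;.159 .643 .144 -.175 .377 .538;.1604 .6504 .1457 -.1767 .3811 .5435;.1604 .6504 .1457 -.1767 .3811 .5435;.1604 .6504 .1457 -.1767 .3811 .5435'
python3 - <<'E'
from tgt import *
s=state();print(s["ee_pos"],s["ee_rot"],s["gripper_width"],s["force"],inboard(s)); print(rel(T(72,101.6),R),rel(T(66,35),R))
E
```

```text
time_s: 20.58
ee_pos: [599.9, 123.8, 151.5]
ee_rot: [-179.6, -36.6, 105.1]
force: [0.8, -0.3, -2.0]
gripper_width: 59.5
[599.86049006 123.80201415 151.54805027] [-179.61192932  -36.63295677  105.0602204 ] 59.48765861418471 [ 0.76968207 -0.27949573 -1.96375688] (array([70.8, 98.8,  1.8]), array([0.28, 0.13, 0.15]))
[ 0.0025  0.0035 -0.0055 -0.0031 -0.0015 -0.0017] [-0.0098  0.0041  0.1276 -0.0031 -0.0015 -0.0017]
```

```bash
python3 -m jog '-.003 .004 .03 -.003 -.001 -.001;-.006 .004 .06 -.003 -.001 -.001;-.009 .004 .085 -.003 -.001 -.001;-.01 .004 .105 -.003 -.001 -.001;-.01 .004 .115 -.003 -.001 -.001;-.01 .004 .12 -.003 -.001 -.001;-.01 .004 .12 -.003 -.001 -.001;-.01 .004 .12 -.003 -.001 -.001'
python3 - <<'E'
from tgt import *
for i in range(2):
    im=grab_frame("wrist"); s=state();print(s["ee_pos"],s["force"],s["gripper_width"],inboard(s))
print(rel(T(66,32.6),R),rel(T(58,32),R))
cv2.imwrite("pics/q0.png",im[:,:,::-1])
sc=grab_frame("scene")[:,:,::-1];cv2.imwrite("pics/q1.png",np.vstack([cv2.resize(im[180:400,150:500,::-1],(600,340)),cv2.resize(sc[130:225,350:470],(600,258*2-256+0)) ]))
E
```

```text
time_s: 21.25
ee_pos: [593.5, 154.8, 100.9]
ee_rot: [180.0, -36.5, 105.2]
force: [0.1, 0.3, -1.4]
gripper_width: 59.4
[593.67504429 154.71870649 101.00207655] [ 0.01497171 -0.20076306 -0.68369582] 59.26736557717299 (array([66. , 39.5, -0.4]), array([-0.06,  0.02,  0.02]))
[593.67258248 154.66035233 101.02342843] [ 6.91489895e-05  8.04160752e-02 -1.45887422e+00] 59.46679462496694 (array([66. , 39.5, -0.4]), array([-0.07,  0.02,  0.03]))
[ 0.0001 -0.0008  0.0139  0.0008 -0.0002 -0.0003] [-0.0159 -0.0008  0.0151  0.0008 -0.0002 -0.0003]
```

```bash
python3 -m jog '0 -.001 .004 0 0 0;0 -.001 .008 0 0 0;0 -.001 .011 0 0 0;0 -.001 .011 0 0 0;0 -.001 .011 0 0 0'
python3 - <<'E'
from tgt import *
for i in range(2):
    grab_frame("wrist"); s=state();print(s["force"],s["torque"],s["gripper_width"],inboard(s), "normal F",R.apply([0,0,1])@s["force"])
E
```

```text
time_s: 21.82
ee_pos: [592.1, 157.8, 96.4]
ee_rot: [180.0, -36.5, 105.2]
force: [0.2, -0.1, -1.7]
gripper_width: 59.6
[ 0.31574293 -0.70040996 -0.55903884] [-0.64542372 -0.04673529  0.03518022] 59.47948491924322 (array([66. , 33.9,  0.2]), array([-0.05,  0.02,  0.03])) normal F -0.001962478932483136
[ 0.39376442 -1.1486363  -1.13010403] [-0.47251775 -0.1281264   0.00918691] 59.438799576167995 (array([66. , 34. ,  0.1]), array([-0.06,  0.02,  0.03])) normal F 0.1876581849769271
```

```bash
python3 -m jog '0 0 .002 0 0 0;-.003 0 .002 0 0 0;-.006 0 .002 0 0 0;-.009 0 .002 0 0 0;-.012 0 .002 0 0 0;-.012 0 .002 0 0 0;-.012 0 .002 0 0 0'
python3 - <<'E'
from tgt import *
for i in range(2):
    im=grab_frame("wrist"); s=state();print(s["force"],s["gripper_width"],inboard(s), "F in tool",R.inv().apply(s["force"]).round(1))
sc=grab_frame("scene")
a=cv2.resize(im[170:400,130:510,::-1],(760,460)); cv2.imwrite("pics/q2.png",im[:,:,::-1])
b=cv2.resize(sc[150:230,355:455,::-1],(300,240),interpolation=cv2.INTER_CUBIC)
cv2.imwrite("pics/q2s.png",sc[:,:,::-1])
E
```

```text
time_s: 22.5
ee_pos: [593.4, 153.5, 92.1]
ee_rot: [180.0, -36.5, 105.2]
force: [0.1, -0.1, -1.8]
gripper_width: 59.2
[-0.2994144   0.35616415 -2.17599316] 59.405938471274744 (array([59.9, 33. ,  0.2]), array([-0.06,  0.02,  0.04])) F in tool [-1.  -0.2  2. ]
[-0.05870633 -0.58766372 -1.72328354] 59.61294881307417 (array([59.9, 33. ,  0.1]), array([-0.06,  0.02,  0.03])) F in tool [-1.5 -0.2  1.1]
```

```bash
python3 -m jog '-.002 0 .001 0 0 0;-.004 0 .001 0 0 0;-.004 0 .001 0 0 0;-.004 0 .001 0 0 0'
python3 - <<'E'
from tgt import *
for i in range(3):
    im=grab_frame("wrist"); s=state();print(s["gripper_width"],inboard(s), "F in tool",R.inv().apply(s["force"]).round(1))
E
```

```text
time_s: 22.98
ee_pos: [593.7, 153.0, 91.2]
ee_rot: [179.9, -36.6, 105.2]
force: [0.1, 2.5, 2.0]
gripper_width: 59.3
59.05667570465102 (array([58.8, 32.6, -0. ]), array([-0.08,  0.1 ,  0.03])) F in tool [3.9 0.2 0.6]
59.49463531056239 (array([58.8, 32.6,  0. ]), array([-0.07,  0.1 ,  0.03])) F in tool [ 3.8  0.9 -0.6]
59.34089004996994 (array([58.8, 32.6, -0. ]), array([-0.08,  0.1 ,  0.03])) F in tool [ 4.1  0.3 -0.4]
```

```bash
python3 -m jog '-.002 0 .001 0 0 0;-.002 0 .002 0 0 0;-.002 0 .003 0 0 0;-.002 0 .003 0 0 0'
python3 - <<'E'
from tgt import *
for i in range(2):
    im=grab_frame("wrist"); s=state();print(s["gripper_width"],inboard(s), "F in tool",R.inv().apply(s["force"]).round(1),s["torque"].round(2))
E
```

```text
time_s: 23.47
ee_pos: [593.7, 153.2, 90.7]
ee_rot: [179.9, -36.7, 105.2]
force: [-1.8, 0.0, 7.8]
gripper_width: 59.6
59.482257576920574 (array([58.7, 32.1, -0. ]), array([-0.1 ,  0.18,  0.  ])) F in tool [ 4.8 -2.2 -5.8] [0.53 0.5  0.06]
59.123498767788035 (array([58.7, 32.1, -0.1]), array([-0.1 ,  0.18, -0.  ])) F in tool [ 5.5 -1.1 -5.4] [0.49 0.52 0.05]
```

The plate is seated: 5 N against the ledge and about 6 N on the face. Release and back out along the normal.

```bash
python3 -m jog '0 0 0 0 0 0;0 0 0 0 0 0;0 0 0 0 0 0;0 0 0 0 0 0;0 0 -.005 0 0 0;0 0 -.02 0 0 0;0 0 -.06 0 0 0;0 0 -.12 0 0 0;0 0 -.2 0 0 0;0 0 -.26 0 0 0;0 0 -.26 0 0 0;0 0 -.26 0 0 0' 0.8 30
python3 - <<'E'
from tgt import *
s=state();print(s["gripper_width"],inboard(s),s["force"]); print(rel([601.1,279.2,265.1],toolR([-179.87,35,105.23])))
im=grab_frame("wrist");np.savez("r.npz",**calibration("wrist"));cv2.imwrite("pics/r.png",im[:,:,::-1])
c=calibration("wrist")
hsv=cv2.cvtColor(im,cv2.COLOR_RGB2HSV)
g=((hsv[:,:,1]<40)&(hsv[:,:,2]>150)).astype(np.uint8)
for k in cv2.findContours(g,0,2)[0]:
    if cv2.contourArea(k)>800: print(cv2.contourArea(k),cv2.approxPolyDP(cv2.convexHull(k),5,True).reshape(-1,2).tolist())
for r,y,h in ((14,30,14),(14,-30,14),(104,-30,14),(104,30,14),(14,80,6),(14,-80,6),(170,80,6),(170,-80,6)): print((r,y,h),proj(c,T(r,h,y)).round(1))
E
```

```text
time_s: 24.57
ee_pos: [614.9, 76.9, 196.5]
ee_rot: [179.7, -36.6, 105.3]
force: [-1.0, -0.1, -1.0]
gripper_width: 82.1
82.14110882675735 (array([ 58. , 164.2,  -0.5]), array([-0.32,  0.07, -0.04])) [-0.98099622 -0.10562946 -1.00734399]
[ 4.010e-01  7.930e-02  1.271e-01  4.600e-03 -7.952e-01 -7.000e-04]
6375.0 [[349, 142], [385, 238], [250, 238], [287, 142]]
(14, 30, 14) [[289.3 234.7]]
(14, -30, 14) [[349.1 234.6]]
(104, -30, 14) [[351.7 144.3]]
(104, 30, 14) [[286.5 144.4]]
(14, 80, 6) [[241.2 231.7]]
(14, -80, 6) [[397.1 231.4]]
(170, 80, 6) [[228.6  68.2]]
(170, -80, 6) [[409.3  68.1]]
```

View pics/r.png

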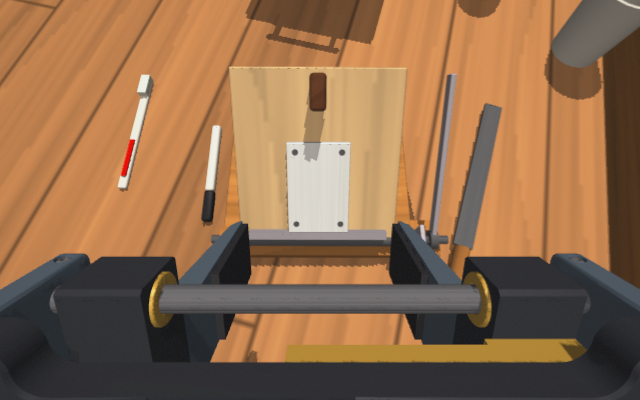

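This view shows the plate square on the board, its lower edge on the ledge. Its midline is at column 318 to 319, against 318.5 for the board and 318 for the ledge. Last, I'll check that the slope hasn't changed, using the same along-slope view.

```bash
python3 -m jog '.04 .01 -.03 0 -.076 0;.08 .02 -.04 0 -.152 0;.12 .03 -.04 0 -.228 0;.16 .04 -.03 0 -.304 0;.2 .05 -.01 0 -.38 0;.25 .06 .02 0 -.456 0;.3 .07 .05 0 -.532 0;.35 .079 .08 0 -.608 0;.38 .079 .1 .002 -.684 0;.4 .079 .12 .004 -.76 0;.401 .0793 .127 .0046 -.795 0;.401 .0793 .127 .0046 -.795 0;.401 .0793 .127 .0046 -.795 0'
python3 - <<'E'
from fit3 import *
print(state()["ee_pos"],state()["ee_rot"])
im=grab_frame("wrist");np.savez("w8.npz",**calibration("wrist"));cv2.imwrite("pics/w8.png",im[:,:,::-1])
x=np.load("P3.npy"); out={}
for f in ("w7","w8"):
    c=dict(np.load(f+".npz")); g=cv2.imread(f"pics/{f}.png",0).astype(float)
    hsv=cv2.cvtColor(cv2.imread(f"pics/{f}.png"),cv2.COLOR_BGR2HSV)
    print(f,"pred board bottom edge row",proj(c,W(x,170,0,-6,x[3])).round(1),"+1deg",proj(c,W(x,170,0,-6,x[3]+.01745)).round(1),"arm tip",proj(c,W(x,165,-122,0,x[4])).round(1))
    for col in (220,240,300,330):
        d=np.diff(g[100:145,col-2:col+3].mean(1)); i=np.argsort(-abs(d))[:4]; print(col,[(int(j)+100,round(d[j])) for j in sorted(i)])
    m=((hsv[90:170,400:440,1]<40)&(hsv[90:170,400:440,2]>175)).astype(np.uint8)
    n,l,st,ce=cv2.connectedComponentsWithStats(m); 
    for q,w in zip(st[1:],ce[1:]):
        if q[4]>15: print("bar end",q,w+[400,90])
E
```

```text
time_s: 25.7
ee_pos: [598.8, 281.0, 261.4]
ee_rot: [-179.3, 34.9, 105.7]
force: [0.3, -1.2, 0.5]
gripper_width: 82.2
[598.84139839 281.03587272 261.38951083] [-179.30422504   34.94022123  105.71613634]
w7 pred board bottom edge row [[271.9 120.1]] +1deg [[271.9 123.7]] arm tip [[420.7 130.5]]
220 [(119, 9), (120, 6), (131, 6), (133, -10)]
240 [(119, 12), (120, 9), (133, -8), (134, -6)]
300 [(107, -6), (120, 8), (121, 7), (134, -8)]
330 [(121, 8), (122, 5), (134, -7), (135, -6)]
bar end [  0  33  24  28 122] [417.31147541 134.66393443]
w8 pred board bottom edge row [[272.9 118.9]] +1deg [[272.8 122.5]] arm tip [[421.9 129. ]]
220 [(120, 10), (121, 6), (132, 6), (134, -10)]
240 [(120, 12), (121, 9), (134, -10), (135, -5)]
300 [(121, 9), (122, 6), (133, 6), (135, -9)]
330 [(122, 9), (135, -8), (142, 11), (143, 24)]
bar end [  0  34  26  30 110] [418.95454545 136.25454545]
```

```bash
python3 -c "
from workcell import *
print(job_done())"
```

```text
the job is handed in; nothing more can be done
None
```

I folded the board up by its pull to the setting arm's slope and let go. Then I laid the aluminium plate flat on it against the ledge, backed off and handed the job in at about 26 s. The setting arm and the other tools were not touched.

- **Slope:** after one 1.5° correction, the view along the slope put the board at 36.9° and the arm at 37.1°, about 0.2° apart. A repeat of that view after placing the plate showed both shifted by the same 1 px or so, so the slope did not change. Earlier multi-camera fits gave the arm anywhere from 34° to 37°; I relied on the direct comparison along the slope.
- **Plate:** I pushed it onto the ledge with about 5 N and onto the face with about 6 N before letting go. The last overhead wrist view showed it square, its lower edge on the ledge and its midline within about 0.5 px of the board's.
- **Disagreements:**
  - The wrist camera put the pull about 4 mm to one side of where the jaws closed on it. I used the grip position to set the board's midline.
  - One attempt to measure the plate's height from two cameras gave 20 mm rather than 8 mm. Two wrist views agreed with 8 mm, and the grasp went as planned.

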